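# Make up a sake-warming set

## Task

Make up the sake-warming set on the round tray: try the flasks in the warmer until you find the one that nests in it, all the way in with its collar resting on the warmer's rim, and leave it there; stand the other two flasks upright on their ware board. Set exactly four cups upright on the tray beside the warmer and leave the remaining cups standing on their board. Keep flasks upright throughout and do not disturb the bamboo tube, the jar or the brush.

Things in the scene. Friction and masses are not known exactly. Their poses are not given: they have to be found in the camera images.
- flask_a_mid (a point): Sake flask, 141 mm high, about 0.27 kg; three look-alikes with bodies 52, 61 and 70 mm wide, which is which not given. Point: on its axis, 70 mm above the foot, z up. From the foot: bevel to 8 mm, straight body, collar 10 mm wider than the body at 72-78 mm, slope to 96 mm, straight neck 28 mm wide at 96-134 mm (grip it 45 mm above this point), lip 36 mm wide. Starts upright on its board.
- flask_b_mid (a point): Sake flask, 141 mm high, about 0.27 kg; three look-alikes with bodies 52, 61 and 70 mm wide, which is which not given. Point: on its axis, 70 mm above the foot, z up. From the foot: bevel to 8 mm, straight body, collar 10 mm wider than the body at 72-78 mm, slope to 96 mm, straight neck 28 mm wide at 96-134 mm (grip it 45 mm above this point), lip 36 mm wide. Starts upright on its board.
- flask_c_mid (a point): Sake flask, 141 mm high, about 0.27 kg; three look-alikes with bodies 52, 61 and 70 mm wide, which is which not given. Point: on its axis, 70 mm above the foot, z up. From the foot: bevel to 8 mm, straight body, collar 10 mm wider than the body at 72-78 mm, slope to 96 mm, straight neck 28 mm wide at 96-134 mm (grip it 45 mm above this point), lip 36 mm wide. Starts upright on its board.
- warmer_1_mouth (a point): Sake warmer: open round pot, wall 6 mm, at most 86 mm wide, 0.6 kg, loose, on the tray. Just one of the three is there; its bore suits one flask (2 mm free around). Point: centre of its mouth at rim height, 88 mm above its foot, z up. Right flask home: collar on the rim, flask point 2 mm below this one. Too big: stops 65 to 70 mm higher. Too small: sinks 10 mm more, to the floor.
- warmer_2_mouth (a point): Sake warmer: open round pot, wall 6 mm, at most 86 mm wide, 0.6 kg, loose, on the tray. Just one of the three is there; its bore suits one flask (2 mm free around). Point: centre of its mouth at rim height, 88 mm above its foot, z up. Right flask home: collar on the rim, flask point 2 mm below this one. Too big: stops 65 to 70 mm higher. Too small: sinks 10 mm more, to the floor.
- warmer_3_mouth (a point): Sake warmer: open round pot, wall 6 mm, at most 86 mm wide, 0.6 kg, loose, on the tray. Just one of the three is there; its bore suits one flask (2 mm free around). Point: centre of its mouth at rim height, 88 mm above its foot, z up. Right flask home: collar on the rim, flask point 2 mm below this one. Too big: stops 65 to 70 mm higher. Too small: sinks 10 mm more, to the floor.
- cup_1_mid (a point): A straight-sided stoneware sake cup, 48 mm in diameter, 38 mm high, 0.09 kg, all cups alike; five or six of cup_1 to cup_6 are there. Point: on its axis half-way up (19 mm above its foot), z axis up.
- cup_2_mid (a point): A straight-sided stoneware sake cup, 48 mm in diameter, 38 mm high, 0.09 kg, all cups alike; five or six of cup_1 to cup_6 are there. Point: on its axis half-way up (19 mm above its foot), z axis up.
- cup_3_mid (a point): A straight-sided stoneware sake cup, 48 mm in diameter, 38 mm high, 0.09 kg, all cups alike; five or six of cup_1 to cup_6 are there. Point: on its axis half-way up (19 mm above its foot), z axis up.
- cup_4_mid (a point): A straight-sided stoneware sake cup, 48 mm in diameter, 38 mm high, 0.09 kg, all cups alike; five or six of cup_1 to cup_6 are there. Point: on its axis half-way up (19 mm above its foot), z axis up.
- cup_5_mid (a point): A straight-sided stoneware sake cup, 48 mm in diameter, 38 mm high, 0.09 kg, all cups alike; five or six of cup_1 to cup_6 are there. Point: on its axis half-way up (19 mm above its foot), z axis up.
- cup_6_mid (a point): A straight-sided stoneware sake cup, 48 mm in diameter, 38 mm high, 0.09 kg, all cups alike; five or six of cup_1 to cup_6 are there. Point: on its axis half-way up (19 mm above its foot), z axis up.
- tray: Round dark-wood serving tray, fixed, 290 mm across; flat floor of 137 mm radius 10 mm above the bench, rim 20 mm high. Origin: its centre at bench level. It carries the warmer from the start.
- flask_board: Ware board (light plank on battens, fixed) on which the flasks stand, 340 mm along its x, 220 mm along its y, flat top 24 mm above the bench. Origin: its centre at bench level.
- cup_board: The like ware board, 340 by 220 mm, top 24 mm above the bench, on which the cups stand. Origin: its centre at bench level. The two boards may be either way round, left and right of the tray.
- bamboo_tube: Bystander beyond the tray: bamboo tube of tools, 72 mm across, 165 mm high with its tools. Origin: centre of its underside.
- glaze_jar: Bystander: jar with a white lid, 68 mm across, 75 mm high. Origin: centre of its underside.
- hake_brush: Bystander: flat glaze brush lying on the bench, 130 mm long. Origin: near its middle, at bench level.
Mind the look-alikes: they are no part of the job. Leave any blue look-alike of the part that bears flask_c_mid alone.

How it is judged (in metres and radians):
At the end, for the whole second after the job is handed in: The suiting flask is nested in the warmer (axes within 6 mm, mid point 6 mm below to 3 mm above the mouth), the warmer upright on the tray; the other flasks upright on their board. Exactly four cups upright on the tray floor (within 130 mm of its centre), the rest upright on their board (((horizontal distance between flask_a_mid and warmer_1_mouth below 0.006 m and z of flask_a_mid in the frame of warmer_1_mouth between -0.006 and 0.003 m and angle between the z axis of flask_a_mid and the z axis of warmer_1_mouth, either way round below 0.08 rad) or (horizontal distance between flask_b_mid and warmer_1_mouth below 0.006 m and z of flask_b_mid in the frame of warmer_1_mouth between -0.006 and 0.003 m and angle between the z axis of flask_b_mid and the z axis of warmer_1_mouth, either way round below 0.08 rad) or (horizontal distance between flask_c_mid and warmer_1_mouth below 0.006 m and z of flask_c_mid in the frame of warmer_1_mouth between -0.006 and 0.003 m and angle between the z axis of flask_c_mid and the z axis of warmer_1_mouth, either way round below 0.08 rad)) and horizontal distance between each of warmer_1_mouth, warmer_2_mouth, warmer_3_mouth and tray below 0.125 m and angle between each of warmer_1_mouth, warmer_2_mouth, warmer_3_mouth's own z axis and vertical below 0.08 rad and ((horizontal distance between flask_a_mid and warmer_2_mouth below 0.006 m and z of flask_a_mid in the frame of warmer_2_mouth between -0.006 and 0.003 m and angle between the z axis of flask_a_mid and the z axis of warmer_2_mouth, either way round below 0.08 rad) or (horizontal distance between flask_b_mid and warmer_2_mouth below 0.006 m and z of flask_b_mid in the frame of warmer_2_mouth between -0.006 and 0.003 m and angle between the z axis of flask_b_mid and the z axis of warmer_2_mouth, either way round below 0.08 rad) or (horizontal distance between flask_c_mid and warmer_2_mouth below 0.006 m and z of flask_c_mid in the frame of warmer_2_mouth between -0.006 and 0.003 m and angle between the z axis of flask_c_mid and the z axis of warmer_2_mouth, either way round below 0.08 rad)) and ((horizontal distance between flask_a_mid and warmer_3_mouth below 0.006 m and z of flask_a_mid in the frame of warmer_3_mouth between -0.006 and 0.003 m and angle between the z axis of flask_a_mid and the z axis of warmer_3_mouth, either way round below 0.08 rad) or (horizontal distance between flask_b_mid and warmer_3_mouth below 0.006 m and z of flask_b_mid in the frame of warmer_3_mouth between -0.006 and 0.003 m and angle between the z axis of flask_b_mid and the z axis of warmer_3_mouth, either way round below 0.08 rad) or (horizontal distance between flask_c_mid and warmer_3_mouth below 0.006 m and z of flask_c_mid in the frame of warmer_3_mouth between -0.006 and 0.003 m and angle between the z axis of flask_c_mid and the z axis of warmer_3_mouth, either way round below 0.08 rad)) and angle between each of flask_a_mid, flask_b_mid, flask_c_mid, cup_1_mid, cup_2_mid, cup_3_mid, cup_4_mid, cup_5_mid, cup_6_mid's own z axis and vertical below 0.15 rad and ((horizontal distance between flask_a_mid and warmer_1_mouth below 0.006 m and z of flask_a_mid in the frame of warmer_1_mouth between -0.006 and 0.003 m and angle between the z axis of flask_a_mid and the z axis of warmer_1_mouth, either way round below 0.08 rad) or (horizontal distance between flask_a_mid and warmer_2_mouth below 0.006 m and z of flask_a_mid in the frame of warmer_2_mouth between -0.006 and 0.003 m and angle between the z axis of flask_a_mid and the z axis of warmer_2_mouth, either way round below 0.08 rad) or (horizontal distance between flask_a_mid and warmer_3_mouth below 0.006 m and z of flask_a_mid in the frame of warmer_3_mouth between -0.006 and 0.003 m and angle between the z axis of flask_a_mid and the z axis of warmer_3_mouth, either way round below 0.08 rad) or (x of flask_a_mid in the frame of flask_board between -0.17 and 0.17 m and y of flask_a_mid in the frame of flask_board between -0.11 and 0.11 m and z of flask_a_mid in the frame of flask_board between 0.088 and 0.1 m)) and ((horizontal distance between flask_b_mid and warmer_1_mouth below 0.006 m and z of flask_b_mid in the frame of warmer_1_mouth between -0.006 and 0.003 m and angle between the z axis of flask_b_mid and the z axis of warmer_1_mouth, either way round below 0.08 rad) or (horizontal distance between flask_b_mid and warmer_2_mouth below 0.006 m and z of flask_b_mid in the frame of warmer_2_mouth between -0.006 and 0.003 m and angle between the z axis of flask_b_mid and the z axis of warmer_2_mouth, either way round below 0.08 rad) or (horizontal distance between flask_b_mid and warmer_3_mouth below 0.006 m and z of flask_b_mid in the frame of warmer_3_mouth between -0.006 and 0.003 m and angle between the z axis of flask_b_mid and the z axis of warmer_3_mouth, either way round below 0.08 rad) or (x of flask_b_mid in the frame of flask_board between -0.17 and 0.17 m and y of flask_b_mid in the frame of flask_board between -0.11 and 0.11 m and z of flask_b_mid in the frame of flask_board between 0.088 and 0.1 m)) and ((horizontal distance between flask_c_mid and warmer_1_mouth below 0.006 m and z of flask_c_mid in the frame of warmer_1_mouth between -0.006 and 0.003 m and angle between the z axis of flask_c_mid and the z axis of warmer_1_mouth, either way round below 0.08 rad) or (horizontal distance between flask_c_mid and warmer_2_mouth below 0.006 m and z of flask_c_mid in the frame of warmer_2_mouth between -0.006 and 0.003 m and angle between the z axis of flask_c_mid and the z axis of warmer_2_mouth, either way round below 0.08 rad) or (horizontal distance between flask_c_mid and warmer_3_mouth below 0.006 m and z of flask_c_mid in the frame of warmer_3_mouth between -0.006 and 0.003 m and angle between the z axis of flask_c_mid and the z axis of warmer_3_mouth, either way round below 0.08 rad) or (x of flask_c_mid in the frame of flask_board between -0.17 and 0.17 m and y of flask_c_mid in the frame of flask_board between -0.11 and 0.11 m and z of flask_c_mid in the frame of flask_board between 0.088 and 0.1 m)) and ((horizontal distance between cup_1_mid and tray below 0.13 m and height (world z) of cup_1_mid between 0.023 and 0.035 m) or (x of cup_1_mid in the frame of cup_board between -0.17 and 0.17 m and y of cup_1_mid in the frame of cup_board between -0.11 and 0.11 m and z of cup_1_mid in the frame of cup_board between 0.037 and 0.049 m)) and ((horizontal distance between cup_2_mid and tray below 0.13 m and height (world z) of cup_2_mid between 0.023 and 0.035 m) or (x of cup_2_mid in the frame of cup_board between -0.17 and 0.17 m and y of cup_2_mid in the frame of cup_board between -0.11 and 0.11 m and z of cup_2_mid in the frame of cup_board between 0.037 and 0.049 m)) and ((horizontal distance between cup_3_mid and tray below 0.13 m and height (world z) of cup_3_mid between 0.023 and 0.035 m) or (x of cup_3_mid in the frame of cup_board between -0.17 and 0.17 m and y of cup_3_mid in the frame of cup_board between -0.11 and 0.11 m and z of cup_3_mid in the frame of cup_board between 0.037 and 0.049 m)) and ((horizontal distance between cup_4_mid and tray below 0.13 m and height (world z) of cup_4_mid between 0.023 and 0.035 m) or (x of cup_4_mid in the frame of cup_board between -0.17 and 0.17 m and y of cup_4_mid in the frame of cup_board between -0.11 and 0.11 m and z of cup_4_mid in the frame of cup_board between 0.037 and 0.049 m)) and ((horizontal distance between cup_5_mid and tray below 0.13 m and height (world z) of cup_5_mid between 0.023 and 0.035 m) or (x of cup_5_mid in the frame of cup_board between -0.17 and 0.17 m and y of cup_5_mid in the frame of cup_board between -0.11 and 0.11 m and z of cup_5_mid in the frame of cup_board between 0.037 and 0.049 m)) and ((horizontal distance between cup_6_mid and tray below 0.13 m and height (world z) of cup_6_mid between 0.023 and 0.035 m) or (x of cup_6_mid in the frame of cup_board between -0.17 and 0.17 m and y of cup_6_mid in the frame of cup_board between -0.11 and 0.11 m and z of cup_6_mid in the frame of cup_board between 0.037 and 0.049 m)) and horizontal distance between any of cup_1_mid, cup_2_mid, cup_3_mid and tray below 0.13 m and horizontal distance between any of cup_1_mid, cup_2_mid, cup_4_mid and tray below 0.13 m and horizontal distance between any of cup_1_mid, cup_2_mid, cup_5_mid and tray below 0.13 m and horizontal distance between any of cup_1_mid, cup_2_mid, cup_6_mid and tray below 0.13 m and horizontal distance between any of cup_1_mid, cup_3_mid, cup_4_mid and tray below 0.13 m and horizontal distance between any of cup_1_mid, cup_3_mid, cup_5_mid and tray below 0.13 m and horizontal distance between any of cup_1_mid, cup_3_mid, cup_6_mid and tray below 0.13 m and horizontal distance between any of cup_1_mid, cup_4_mid, cup_5_mid and tray below 0.13 m and horizontal distance between any of cup_1_mid, cup_4_mid, cup_6_mid and tray below 0.13 m and horizontal distance between any of cup_1_mid, cup_5_mid, cup_6_mid and tray below 0.13 m and horizontal distance between any of cup_2_mid, cup_3_mid, cup_4_mid and tray below 0.13 m and horizontal distance between any of cup_2_mid, cup_3_mid, cup_5_mid and tray below 0.13 m and horizontal distance between any of cup_2_mid, cup_3_mid, cup_6_mid and tray below 0.13 m and horizontal distance between any of cup_2_mid, cup_4_mid, cup_5_mid and tray below 0.13 m and horizontal distance between any of cup_2_mid, cup_4_mid, cup_6_mid and tray below 0.13 m and horizontal distance between any of cup_2_mid, cup_5_mid, cup_6_mid and tray below 0.13 m and horizontal distance between any of cup_3_mid, cup_4_mid, cup_5_mid and tray below 0.13 m and horizontal distance between any of cup_3_mid, cup_4_mid, cup_6_mid and tray below 0.13 m and horizontal distance between any of cup_3_mid, cup_5_mid, cup_6_mid and tray below 0.13 m and horizontal distance between any of cup_4_mid, cup_5_mid, cup_6_mid and tray below 0.13 m and (horizontal distance between each of cup_1_mid, cup_2_mid and tray above 0.16 m or horizontal distance between each of cup_1_mid, cup_3_mid and tray above 0.16 m or horizontal distance between each of cup_1_mid, cup_4_mid and tray above 0.16 m or horizontal distance between each of cup_1_mid, cup_5_mid and tray above 0.16 m or horizontal distance between each of cup_1_mid, cup_6_mid and tray above 0.16 m or horizontal distance between each of cup_2_mid, cup_3_mid and tray above 0.16 m or horizontal distance between each of cup_2_mid, cup_4_mid and tray above 0.16 m or horizontal distance between each of cup_2_mid, cup_5_mid and tray above 0.16 m or horizontal distance between each of cup_2_mid, cup_6_mid and tray above 0.16 m or horizontal distance between each of cup_3_mid, cup_4_mid and tray above 0.16 m or horizontal distance between each of cup_3_mid, cup_5_mid and tray above 0.16 m or horizontal distance between each of cup_3_mid, cup_6_mid and tray above 0.16 m or horizontal distance between each of cup_4_mid, cup_5_mid and tray above 0.16 m or horizontal distance between each of cup_4_mid, cup_6_mid and tray above 0.16 m or horizontal distance between each of cup_5_mid, cup_6_mid and tray above 0.16 m)); the robot touches nothing.
It fails at once if the bamboo tube is disturbed (moved more than 30 mm) (distance of bamboo_tube from where it was at the start of the episode above 0.03 m).
It fails at once if the glaze jar is disturbed (moved more than 30 mm) (distance of glaze_jar from where it was at the start of the episode above 0.03 m).
It fails at once if the brush is disturbed (moved more than 30 mm) (distance of hake_brush from where it was at the start of the episode above 0.03 m).
It fails at once if a flask is tipped over (more than 45 degrees) (angle between any of flask_a_mid, flask_b_mid, flask_c_mid's own z axis and vertical above 0.8 rad).
Of warmer_1, warmer_2, warmer_3 only 1 to 1 are there at a start; the rules pass over those that are not, and their reading is None.
Of cup_1, cup_2, cup_3, cup_4, cup_5, cup_6 only 5 to 6 are there at a start; the rules pass over those that are not, and their reading is None.
At some moment in a run one of cup_1, cup_2, cup_3, cup_4, cup_5, cup_6 may be knocked a few centimetres aside while the robot is not near it.
It also fails if it takes over 210 s, if anything falls off the work surface, if the arm or the gripper's body presses on something with over 40 N, if the wrist force passes 120 N, or if a joint passes its speed limit or range.

## Robot

A 6-joint arm with a two-finger parallel gripper is mounted at the origin on the work surface. World frame = base frame: x ahead of the robot, y to its left, z up, the work surface at z = 0. Lengths are in mm, angles in rad, forces in N, time in s.
With the tool pointing down it reaches from about 300 to 775 mm from the base axis. Payload 14.6 kg.
Tool frame: the origin (TCP) lies on the mounting face of the last link; the fingertips stand 199 mm ahead of it and the grasp point (between the pads) lies 180 mm ahead of it; z points along the fingers, y is the line along which they close (so a half turn about z gives the same grasp; the last joint's range is limited). The gripper opens to 94 mm and grips with 3 to 60 N. Pads are 16 mm wide; open, the fingers measure 119 mm over their backs; the gripper's body (75 mm by 177 mm) begins 78 mm behind the grasp point.
Start: joints at [-1.285, 0.3, 1.521, -0, 1.321, -0.067], TCP at [190.033, -516.119, 404.646] pointing down, gripper open.
Joint ranges: [-3.03, 3.03], [-0.79, 2.21], [0.23, 2.52], [-1.04, 4.18], [0, 3.07], [-2.55, 2.55]. Speed limits (rad/s): [2.22, 2.22, 2.57, 3.14, 3.14, 3.14].

## Interface

Orientations are given as [roll, pitch, yaw] about the fixed x, y, z axes, in that order (R = Rz(yaw) Ry(pitch) Rx(roll)).
In Python, from cell import manip gives the robot as it stands. The module is installed in compiled form; this text tells all that it offers.
- The arm moves only by the shell command python3 -m creep 'ROWS' [FORCE]. ROWS is a JSON object of lists of equal length, an entry for each row: "slide": the shift along the world's x, y, z in cm, a list of three; "turn": the turn about the world's z in rad; "claw": the opening, from 0 (shut) to 1 (fully open). A call has 1 to 8 rows; each row shifts and turns the commanded pose from where the row before left it; what a row does not reach is not made up. A row lasts 1/8 s, in which the tool goes at most 62.5 mm and 10.7 degrees, less where a joint would pass 70% of its speed; a pose out of reach is approached as far as the arm can. A call with a gripper value outside its range is refused whole. The fingers move at their own pace and stop on an object; FORCE is the grip in N (left out, the last holds). Time passes only in rows, so rows that do not move let the fingers close. It gives the time, the measured TCP pose, the force, the opening and the grip force at its end, in the units of the state.
- manip.read_state(): the state, without advancing time (a new reading comes with each control period).
- manip.camera(name): name is "scene" or "top" or "wrist"; returns (picture, depth): 400x640x3 uint8, red, green, blue; 400x640 float32, mm along the optical axis (not along the pixel's ray), 0 where there is no reading.
- manip.calibration(name): a dict with "intrinsics" (3x3 intrinsics, pixels), "pose" (4x4, takes a point from camera to world coordinates). Camera axes: x right, y up, looking along -z (the intrinsics and any distortion apply to the point x, -y, -z); pixel columns grow to the right and rows downward; lengths in mm; the calibration is good to about 2 mm. A picture is of the moment at which its call begins: read the wrist's pose just before it. calibration takes no time and is no camera call; for the wrist camera it gives the pose at the moment of the call.
- manip.sign_off(): hands the job in; it is judged then, once.
Trained networks look in the newest picture that a camera, given by its name, has taken for a name from the list of things; names that differ only in an ending like _2 or _b are one class to them, and where a whole thing is asked for, a point or a joint stands for the part that bears it (a point fixed in the world has none). Each returns a list of dicts, best first, with "score" (0 to 1); they miss things now and then, are a little off and sometimes report something else, mostly with a low value. They report only what shows in the picture. A call takes as long as a camera call. They do not tell look-alikes from the thing itself.
- manip.cut_out(query, camera): "mask" (400x640 bool, what is visible of it) and "position" ([column, row] in pixels, amid what is visible of it).
The state is a dict: "clock": time; "joints": joint angles; "qd": joint speeds; "effort": joint torques, N m; "eef_pos": TCP position; "eef_rot": TCP orientation; "wrist_force": force on the tool from outside, world axes, zero at the start; "moment": the same for the moment, N m; "finger_gap": finger opening in mm; "finger_force": force on a finger pad.
Only numpy, scipy, OpenCV 4.12 (cv2) and the standard library are available. Lean on these libraries where they do the work, as an engineer would, in place of code of your own. Each camera call takes 0.05 s, during which the arm holds its last target. There are 200 camera calls.

## Working session

There is one attempt and no reset: what is moved stays moved. The work goes in short steps, Python scripts to look and compute and a shell command to move; the robot and the scene stay as the last step left them, time stands still between calls to the robot, and variables do not carry over. Pictures are saved under pics/ and viewed, at most 14 in all, crops included, and the job is handed in when it is done.

```bash
mkdir -p pics; cat > h.py <<'E'
from cell import manip
import numpy as np, cv2
def snap(c,save=None):
    cal=manip.calibration(c); p,d=manip.camera(c)
    if save: cv2.imwrite('pics/'+save,cv2.cvtColor(p,cv2.COLOR_RGB2BGR))
    return p,d,np.array(cal['intrinsics']),np.array(cal['pose'])
def cloud(d,K,T):
    v,u=np.mgrid[0:400,0:640]
    x=(u-K[0,2])/K[0,0]*d; y=-(v-K[1,2])/K[1,1]*d
    P=np.stack([x,y,-d,np.ones_like(d)],-1)@T.T
    P=P[...,:3]; P[d<=0]=np.nan
    return P
def circ(xy):
    A=np.c_[2*xy,np.ones(len(xy))]; s=np.linalg.lstsq(A,(xy**2).sum(1),rcond=None)[0]
    return s[:2],np.sqrt(s[2]+s[0]**2+s[1]**2)
E
python3 - <<'E'
from h import *
s=manip.read_state();print(s)
for c in ['top','scene']:
    p,d,K,T=snap(c,c+'0.png');P=cloud(d,K,T);print(c,T[:3,3].round(),K.round(1).tolist())
    np.save(c+'.npy',P)
    for q in ['flask_a_mid','warmer_1_mouth','cup_1_mid','tray','flask_board','cup_board','bamboo_tube','glaze_jar','hake_brush']:
        for r in manip.cut_out(q,c):
            m=r['mask'];X=P[m];X=X[~np.isnan(X[:,0])]
            if len(X)<5: continue
            zt=np.percentile(X[:,2],97);t=X[X[:,2]>zt-6]
            print(q,round(r['score'],2),np.round(r['position']),m.sum(),'med',np.median(X,0).round(),'zt',zt.round(),'topmid',((t.min(0)+t.max(0))/2).round(),(t.max(0)-t.min(0)).round(), 'rgb',p[m].mean(0).round())
E
```

```text
{'clock': 0.0, 'joints': array([-1.28461310e+00,  3.00496089e-01,  1.52157349e+00,  2.49173684e-05,
        1.32071065e+00, -6.65788733e-02]), 'qd': array([-2.45752023e-03,  8.03109086e-04,  2.83110925e-04,  8.24687736e-04,
       -9.76008838e-05, -2.88932184e-04]), 'effort': array([ 2.66431867e-03, -5.31801867e+01, -3.52738202e+01,  7.09397555e-02,
        2.43992714e-02, -8.99324527e-05]), 'eef_pos': array([ 190.02223152, -516.10244617,  404.07570042]), 'eef_rot': array([-3.14040932e+00, -1.03090405e-04,  3.52755861e-01]), 'wrist_force': array([ 1.12404056, -0.41274406, -0.54715248]), 'moment': array([-0.03398697, -0.03757015, -0.05209455]), 'finger_force': 0.0, 'finger_gap': 94.11423004941553}
top [ 367.   -3. 1382.] [[480.4, 0.0, 310.4], [0.0, 480.4, 196.6], [0.0, 0.0, 1.0]]
flask_a_mid 0.83 [201. 279.] 636 med [368. 287. 111.] zt 166.0 topmid [368. 295. 164.] [35. 34.  9.] rgb [150. 143. 127.]
flask_a_mid 0.38 [426. 200.] 275 med [ 584. -330.   41.] zt 65.0 topmid [ 582. -327.   64.] [48. 46.  9.] rgb [170. 162. 144.]
flask_a_mid 0.38 [219. 240.] 7648 med [473. 267.  24.] zt 30.
[... 2185 characters left out ...]
3.] zt 77.0 topmid [ 715. -132.   75.] [58. 61.  8.] rgb [197. 186. 173.]
flask_board 0.56 [336. 158.] 2721 med [508. 230.  24.] zt 27.0 topmid [508. 260.  94.] [398. 271. 145.] rgb [209. 177. 109.]
cup_board 0.98 [235. 276.] 8482 med [ 521. -296.   25.] zt 27.0 topmid [ 483. -283.   44.] [347. 236.  45.] rgb [227. 196. 120.]
cup_board 0.67 [207. 234.] 367 med [ 387. -236.   49.] zt 63.0 topmid [ 387. -236.   62.] [48. 47.  9.] rgb [162. 149. 125.]
bamboo_tube 0.83 [382. 189.] 1059 med [728. 111.  88.] zt 144.0 topmid [727. 131. 151.] [42. 44. 26.] rgb [146. 109.  53.]
glaze_jar 0.77 [343. 259.] 871 med [ 722. -146.   63.] zt 77.0 topmid [ 715. -132.   75.] [58. 61.  8.] rgb [197. 186. 173.]
```

View pics/top0.png

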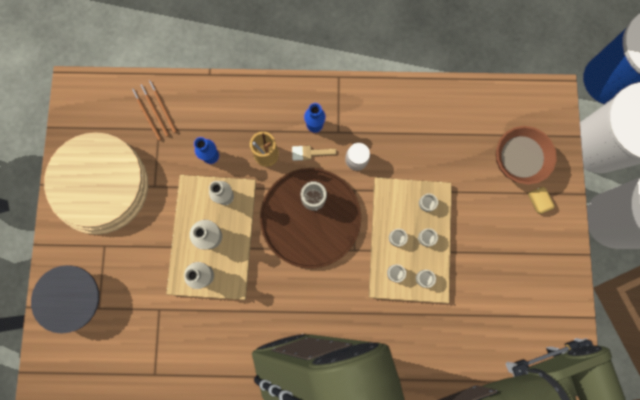

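```bash
python3 - <<'E'
from h import *
for c in ['top','scene']:
    P=np.load(c+'.npy')
    for lo,hi,nm in [(50,75,'cups'),(155,175,'lip'),(90,104,'rim~'),(98,110,'collar')]:
        m=(P[...,2]>lo)&(P[...,2]<hi)&(P[...,0]>250)&(P[...,0]<690)
        n,l,st,ce=cv2.connectedComponentsWithStats(m.astype(np.uint8))
        for i in range(1,n):
            X=P[l==i]
            if len(X)<12: continue
            print(c,nm,ce[i].round(),len(X),'mid',((X.min(0)+X.max(0))/2).round(1),'ext',np.ptp(X,axis=0).round(),'circ',*[np.round(q,1) for q in circ(X[:,:2])])
    m=(P[...,2]>16)&(P[...,2]<24)&(abs(P[...,1])<150)
    X=P[m];print('trayrim',circ(X[:,:2]))
E
```

```text
top cups [ 91. 188.] 5532 mid [593.3 618.1  58.7] ext [193. 274.  17.] circ [610. 617.] 88.0
top cups [264. 161.] 17 mid [688.8 135.4  62.9] ext [ 2. 23. 24.] circ [709.2 134.8] 21.2
top cups [358. 164.] 31 mid [ 685.8 -129.8   62.4] ext [ 7. 32. 25.] circ [ 697.9 -129.5] 14.7
top cups [529. 175.] 389 mid [ 663.5 -600.2   62.5] ext [ 52. 154.  25.] circ [ 711.6 -600. ] 68.8
top cups [315. 187.] 27 mid [613.5  -8.7  62.6] ext [14. 42. 25.] circ [592.9  -6. ] 27.2
top cups [228. 199.] 29 mid [584.4 237.7  62.8] ext [38. 35. 24.] circ [592.2 246.7] 25.6
top cups [429. 201.] 104 mid [ 582.3 -327.5   59.4] ext [48. 47. 17.] circ [ 581.6 -326.9] 22.1
top cups [314. 206.] 27 mid [567.   -8.1  61.9] ext [19. 56. 23.] circ [592.4  -5.5] 34.3
top cups [398. 237.] 91 mid [ 481.7 -241.2   62.1] ext [45. 47. 23.] circ [ 481.9 -241. ] 22.1
top cups [429. 237.] 102 mid [ 484.8 -324.8   59.3] ext [47. 49. 19.] circ [ 484.1 -323.7] 22.1
top cups [218. 240.] 26 mid [465.8 259.1  61.8] ext [41. 22. 22.] circ [476.6 281.9] 33.6
top cups [ 65. 294.] 3051 mid [319.5 658.3  63.6] ext [139. 184.  22.] circ 
[... 4221 characters left out ...]
.1  95.9] ext [68. 70. 12.] circ [593.9  -6.8] 31.0
scene collar [495.   1.] 22 mid [ 657.4 2126.4  104.1] ext [64. 30. 10.] circ [ 660.6 2119.9] 22.9
scene collar [308. 123.] 113 mid [371.7 292.9 104. ] ext [66. 68. 12.] circ [371.2 294.4] 29.3
scene collar [334. 134.] 164 mid [479.6 283.9 104. ] ext [77. 81. 12.] circ [479.  281.5] 32.9
scene collar [360. 150.] 101 mid [593.5 242.4 104.1] ext [63. 56. 11.] circ [593.9 245.8] 26.9
scene collar [328. 193.] 33 mid [600.2   1.6  99.4] ext [52. 49.  3.] circ [593.3  -6.2] 31.1
scene collar [312. 194.] 22 mid [572.4 -11.2  99.9] ext [23. 52.  4.] circ [590.6  -6.6] 28.8
trayrim (array([140.30298257,  44.32489058]), np.float64(436.9135488761769))
```

The top picture shows three flasks on the left board at (218,190), (205,235) and (198,275), and the tray with its warmer at (313,194). Five cups stand on the right board. The blue look-alikes at (205,150) and (315,117) are to be left alone. The warmer is 68 mm wide, which suits the 52 mm flask at about (593,247). I'll do the cups first.

```bash
python3 -m creep '{"slide":[[3.66,3.43,-0.5],[3.66,3.43,-0.5],[3.66,3.43,-0.5],[3.66,3.43,-0.5],[3.66,3.43,-0.5],[3.66,3.43,-0.5],[3.66,3.43,-0.5],[3.66,3.43,-0.5]],"turn":[0.152,0.152,0.152,0.152,0.152,0.152,0.152,0.152],"claw":[0.8,0.8,0.8,0.8,0.8,0.8,0.8,0.8]}' 20
python3 -m creep '{"slide":[[0,0,0],[0,0,0]],"turn":[0,0],"claw":[0.8,0.8]}'
```

```text
clock: 2.0
eef_pos: [483.9, -240.4, 364.6]
eef_rot: [3.141, 0.0, 1.574]
wrist_force: [0.5, -0.2, 0.1]
finger_gap: 75.4
finger_force: 0.0
clock: 2.25
eef_pos: [482.6, -242.0, 364.6]
eef_rot: [-3.141, 0.0, 1.568]
wrist_force: [0.0, 1.0, 0.7]
finger_gap: 74.9
finger_force: 0.0
```

```bash
python3 - <<'E'
from h import *
p,d,K,T=snap('wrist','w1.png');P=cloud(d,K,T)
m=(P[...,2]>45)&(P[...,2]<75)
n,l,st,ce=cv2.connectedComponentsWithStats(m.astype(np.uint8))
for i in range(1,n):
    X=P[l==i]
    if len(X)<200: continue
    print(ce[i].round(),len(X),((X.min(0)+X.max(0))/2).round(1),np.ptp(X,axis=0).round(),np.percentile(X[:,2],95))
print(T[:3,3])
E
```

```text
[538.  83.] 2065 [ 702.7 -128.6   60.1] [46. 65. 30.] 74.75798480920477
[228. 188.] 931 [ 384.1 -233.5   54.4] [48. 47. 19.] 63.0240436189855
[319. 194.] 751 [ 481.5 -239.3   54.5] [47. 47. 19.] 63.09663168363343
[216. 250.] 533 [ 367.6 -311.8   54.4] [39. 44. 19.] 62.80592415423081
[321. 262.] 864 [ 483.4 -322.2   54.6] [48. 48. 19.] 62.87232178607412
[418. 255.] 230 [ 593.  -317.2   54.3] [25. 32. 18.] 62.84738896237068
[ 482.08631263 -161.43903852  344.97537908]
```

View pics/w1.png

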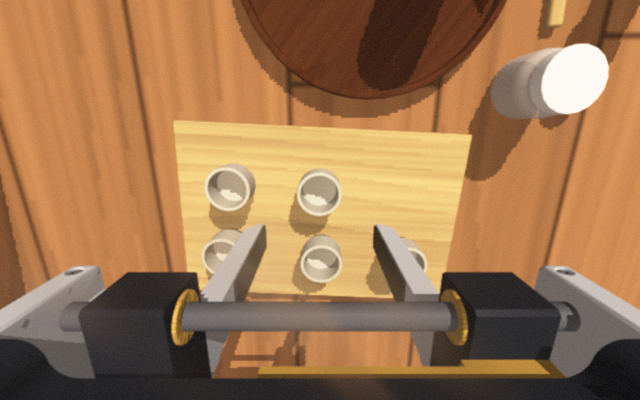

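The wrist view shows five cups, two of them at (319,194) and (228,188), with the fingers straddling the line. The positions agree within 2 mm. Next I descend, close and lift.

```bash
python3 -m creep '{"slide":[[0,0.1,-4.5],[0,0,-4.5],[0,0,-4],[0,0,0],[0,0,0],[0,0,0],[0,0,0],[0,0,0]],"turn":[0,0,0,0,0,0,0,0],"claw":[0.8,0.8,0.8,0.8,0.3,0.3,0.3,0.3]}'
python3 -m creep '{"slide":[[0,0,0],[0,0,3],[0,0,5]],"turn":[0,0,0],"claw":[0.3,0.3,0.3]}'
```

```text
clock: 3.3
eef_pos: [483.0, -240.8, 235.7]
eef_rot: [3.14, 0.001, 1.569]
wrist_force: [-1.8, 0.8, 7.7]
finger_gap: 47.4
finger_force: 20.0
clock: 3.68
eef_pos: [482.6, -240.5, 314.6]
eef_rot: [-3.139, -0.002, 1.569]
wrist_force: [0.2, -0.2, -1.1]
finger_gap: 47.7
finger_force: 20.0
```

```bash
python3 -m creep '{"slide":[[-0.2,4.9,0],[-0.2,4.9,0],[-0.3,4.9,0],[-0.2,4.9,0],[-0.3,4.9,0],[-0.2,4.8,0],[0,0,-4],[0,0,-4]],"turn":[0,0,0,0,0,0,0,0],"claw":[0.3,0.3,0.3,0.3,0.3,0.3,0.3,0.3]}'
python3 -m creep '{"slide":[[0,0,-1.4],[0,0,0],[0,0,0],[0,0,0],[0,0,0],[0,0,5],[0,0,5]],"turn":[0,0,0,0,0,0,0],"claw":[0.3,0.3,0.78,0.78,0.78,0.78,0.78]}'
```

```text
clock: 4.68
eef_pos: [468.7, 53.0, 234.2]
eef_rot: [3.14, -0.0, 1.57]
wrist_force: [1.0, 0.6, -0.7]
finger_gap: 47.3
finger_force: 20.0
clock: 5.55
eef_pos: [468.7, 52.2, 322.0]
eef_rot: [-3.141, 0.0, 1.569]
wrist_force: [-0.5, -0.1, 0.3]
finger_gap: 73.3
finger_force: 0.0
```

```bash
python3 -m creep '{"slide":[[-1.38,-4.79,1],[-1.38,-4.79,1],[-1.38,-4.79,0],[-1.38,-4.79,0],[-1.38,-4.79,0],[-1.4,-4.8,0],[0,0,0],[0,0,0]],"turn":[0,0,0,0,0,0,0,0],"claw":[0.8,0.8,0.8,0.8,0.8,0.8,0.8,0.8]}'
cat >> h.py <<'E'
def cups(c='wrist',save=None,lo=45,hi=75):
    p,d,K,T=snap(c,save);P=cloud(d,K,T)
    m=(P[...,2]>lo)&(P[...,2]<hi)
    n,l,st,ce=cv2.connectedComponentsWithStats(m.astype(np.uint8))
    for i in range(1,n):
        X=P[l==i]
        if len(X)<60 or max(np.ptp(X[:,:2],axis=0))>80: continue
        print(ce[i].round(),len(X),((X.min(0)+X.max(0))/2).round(1),np.ptp(X,axis=0).round())
    return P
E
python3 -c "
from h import *
cups()"
```

```text
clock: 6.55
eef_pos: [385.8, -234.9, 340.7]
eef_rot: [3.142, -0.0, 1.568]
wrist_force: [-0.5, -0.0, -0.0]
finger_gap: 75.2
finger_force: 0.0
[637.  98.] 164 [ 685.5 -137.6   47.2] [14. 33.  4.]
[318. 202.] 915 [ 383.8 -233.4   54.8] [47. 47. 20.]
[306. 272.] 1037 [ 371.  -314.    54.6] [47. 48. 19.]
[425. 268.] 184 [ 497.3 -312.5   54.4] [20. 28. 19.]
[499. 266.] 520 [ 581.5 -312.4   54.4] [47. 22. 19.]
```

```bash
python3 -m creep '{"slide":[[0,0,-5],[0,0,-5],[0,0,-0.6],[0,0,0],[0,0,0],[0,0,0],[0,0,0],[0,0,0]],"turn":[0,0,0,0,0,0,0,0],"claw":[0.8,0.8,0.8,0.3,0.3,0.3,0.3,0.3]}'
python3 -m creep '{"slide":[[0,0,4],[0,0,4],[2.05,4.67,0],[2.05,4.67,0],[2.05,4.67,0],[2.05,4.67,0],[0,0,0]],"turn":[0,0,0,0,0,0,0],"claw":[0.3,0.3,0.3,0.3,0.3,0.3,0.3]}'
```

```text
clock: 7.6
eef_pos: [386.1, -235.4, 235.8]
eef_rot: [3.14, 0.001, 1.569]
wrist_force: [-1.2, 2.2, 8.4]
finger_gap: 47.6
finger_force: 20.0
clock: 8.48
eef_pos: [468.4, -46.1, 315.0]
eef_rot: [3.141, -0.0, 1.573]
wrist_force: [-0.2, 0.4, -1.2]
finger_gap: 47.6
finger_force: 20.0
```

```bash
python3 -m creep '{"slide":[[0,0,-5],[0,0,-4.4],[0,0,0],[0,0,0],[0,0,0],[0,0,0],[0,0,5],[0,0,5]],"turn":[0,0,0,0,0,0,0,0],"claw":[0.3,0.3,0.3,0.78,0.78,0.78,0.78,0.78]}'
```

```text
clock: 9.48
eef_pos: [467.6, -48.4, 322.2]
eef_rot: [-3.141, -0.0, 1.569]
wrist_force: [0.3, 0.1, -0.6]
finger_gap: 73.3
finger_force: 0.0
```

```bash
python3 -m creep '{"slide":[[0.28,-4.6,1],[0.28,-4.6,1],[0.28,-4.6,0],[0.28,-4.6,0],[0.28,-4.6,0],[0.28,-4.6,0],[0,0,0],[0,0,0]],"turn":[0,0,0,0,0,0,0,0],"claw":[0.8,0.8,0.8,0.8,0.8,0.8,0.8,0.8]}'
python3 -c "
from h import *
cups(lo=35)"
```

```text
clock: 10.48
eef_pos: [484.6, -324.0, 340.7]
eef_rot: [-3.141, -0.0, 1.569]
wrist_force: [-0.4, 0.3, 0.4]
finger_gap: 75.1
finger_force: 0.0
[577.  10.] 1426 [ 709.1 -152.4   55. ] [53. 21. 40.]
[207. 191.] 2145 [ 371.1 -314.3   49.6] [48. 48. 29.]
[319. 199.] 1856 [ 483.5 -322.2   49.7] [47. 48. 29.]
[415. 202.] 2051 [ 581.1 -325.5   49.9] [47. 48. 30.]
```

```bash
python3 -m creep '{"slide":[[0,0.1,-5],[0,0,-5],[0,0,-0.6],[0,0,0],[0,0,0],[0,0,0],[0,0,0],[0,0,0]],"turn":[0,0,0,0,0,0,0,0],"claw":[0.8,0.8,0.8,0.3,0.3,0.3,0.3,0.3]}'
python3 -m creep '{"slide":[[0,0,4],[0,0,4],[1.2,4.74,0],[1.2,4.74,0],[1.2,4.74,0],[1.2,4.74,0],[1.2,4.74,0],[0,0,0]],"turn":[0,0,0,0,0,0,0,0],"claw":[0.3,0.3,0.3,0.3,0.3,0.3,0.3,0.3]}'
```

```text
clock: 11.52
eef_pos: [484.8, -323.6, 236.0]
eef_rot: [3.14, 0.001, 1.569]
wrist_force: [-0.4, 1.4, 8.1]
finger_gap: 47.7
finger_force: 20.0
clock: 12.52
eef_pos: [545.0, -83.9, 315.1]
eef_rot: [3.141, -0.0, 1.572]
wrist_force: [0.5, -0.7, -1.2]
finger_gap: 47.6
finger_force: 20.0
```

```bash
python3 -m creep '{"slide":[[0,0,-5],[0,0,-4.4],[0,0,0],[0,0,0],[0,0,0],[0,0,0],[0,0,5],[0,0,5]],"turn":[0,0,0,0,0,0,0,0],"claw":[0.3,0.3,0.3,0.78,0.78,0.78,0.78,0.78]}'
```

```text
clock: 13.52
eef_pos: [544.5, -86.4, 322.2]
eef_rot: [-3.141, -0.0, 1.569]
wrist_force: [0.5, 0.4, 0.1]
finger_gap: 73.2
finger_force: 0.0
```

```bash
python3 -m creep '{"slide":[[-2.87,-3.82,1],[-2.87,-3.82,1],[-2.87,-3.82,0],[-2.87,-3.82,0],[-2.87,-3.82,0],[-2.87,-3.82,0],[0,0,0],[0,0,0]],"turn":[0,0,0,0,0,0,0,0],"claw":[0.8,0.8,0.8,0.8,0.8,0.8,0.8,0.8]}'
python3 -c "
from h import *
cups(lo=35)"
```

```text
clock: 14.52
eef_pos: [372.6, -315.3, 340.9]
eef_rot: [3.141, 0.0, 1.568]
wrist_force: [-0.0, 0.1, -1.0]
finger_gap: 75.5
finger_force: 0.0
[318. 199.] 1847 [ 370.6 -313.8   49.6] [47. 47. 29.]
[522. 209.] 2472 [ 581.1 -325.4   49.6] [49. 47. 29.]
```

```bash
python3 -m creep '{"slide":[[0,0,-5],[0,0,-5],[0,0,-0.6],[0,0,0],[0,0,0],[0,0,0],[0,0,0],[0,0,0]],"turn":[0,0,0,0,0,0,0,0],"claw":[0.8,0.8,0.8,0.3,0.3,0.3,0.3,0.3]}'
python3 -m creep '{"slide":[[0,0,4.5],[0,0,4.5],[2.16,5.09,0],[2.16,5.09,0],[2.16,5.09,0],[2.16,5.09,0]],"turn":[0,0,0,0,0,0],"claw":[0.3,0.3,0.3,0.3,0.3,0.3]}'
python3 -m creep '{"slide":[[2.16,5.09,0],[2.16,5.09,0],[2.16,5.09,0],[2.16,5.09,0],[0,0,0],[0,0,0]],"turn":[0,0,0,0,0,0],"claw":[0.3,0.3,0.3,0.3,0.3,0.3]}'
```

```text
clock: 15.58
eef_pos: [372.7, -315.8, 235.9]
eef_rot: [3.14, 0.001, 1.569]
wrist_force: [-0.2, 2.8, 8.7]
finger_gap: 47.3
finger_force: 20.0
clock: 16.32
eef_pos: [459.2, -110.3, 325.3]
eef_rot: [3.141, 0.0, 1.569]
wrist_force: [0.1, -0.2, -0.7]
finger_gap: 47.6
finger_force: 20.0
clock: 17.08
eef_pos: [545.0, 91.3, 324.7]
eef_rot: [-3.141, 0.0, 1.569]
wrist_force: [0.3, 0.3, -0.9]
finger_gap: 47.9
finger_force: 20.0
```

```bash
python3 -m creep '{"slide":[[0,0,-5],[0,0,-5.3],[0,0,0],[0,0,0],[0,0,0],[0,0,0],[0,0,5],[0,0,5]],"turn":[0,0,0,0,0,0,0,0],"claw":[0.3,0.3,0.3,0.78,0.78,0.78,0.78,0.78]}'
python3 -m creep '{"slide":[[0,0,5.5],[0,0,5.5],[0.9,3.1,0],[0.9,3.1,0],[1,3.1,0],[1,3.1,0],[1,3.1,0],[0,0,0]],"turn":[0,0,0,0,0,0,0,0],"claw":[0.78,0.78,0.78,0.78,0.78,0.78,0.78,0.78]}'
python3 - <<'E'
from h import *
s=manip.read_state();print(s['eef_pos'])
for c in ['wrist','top']:
    print(c);p,d,K,T=snap(c,c+'2.png');P=cloud(d,K,T)
    for lo,hi in [(92,102),(148,170),(35,60)]:
        m=(P[...,2]>lo)&(P[...,2]<hi)&(P[...,0]<690)&(abs(P[...,1])<350)
        n,l,st,ce=cv2.connectedComponentsWithStats(m.astype(np.uint8))
        for i in range(1,n):
            X=P[l==i]
            if len(X)<60 or max(np.ptp(X[:,:2],axis=0))>100: continue
            print(lo,ce[i].round(),len(X),((X.min(0)+X.max(0))/2).round(1),np.ptp(X,axis=0).round(),*[np.round(q,1) for q in circ(X[:,:2])])
E
```

```text
clock: 18.08
eef_pos: [545.0, 91.5, 323.3]
eef_rot: [-3.141, 0.0, 1.569]
wrist_force: [0.3, 0.7, -0.1]
finger_gap: 73.4
finger_force: 0.0
clock: 19.08
eef_pos: [593.1, 248.2, 431.4]
eef_rot: [-3.141, -0.0, 1.571]
wrist_force: [0.3, -0.2, 0.3]
finger_gap: 73.8
finger_force: 0.0
[593.13911418 248.17145046 431.4488276 ]
wrist
92 [143. 140.] 161 [389.3 300.6  98.8] [30. 65.  6.] [368.3 298.5] 35.1
92 [243. 141.] 68 [502.6 301.   99.5] [28. 45.  5.] [476.4 285.9] 39.5
92 [319. 350.] 428 [591.9   6.3  95.9] [66. 50.  8.] [591.6  -0.9] 30.6
148 [ 72. 152.] 1555 [368.3 298.4 157.4] [37. 36. 18.] [369.1 298.7] 13.7
148 [192. 167.] 1286 [476.5 285.9 157.5] [36. 35. 19.] [476.6 285.9] 13.0
148 [319. 205.] 1079 [591.5 249.4 159.5] [35. 35. 15.] [592.  249.4] 12.8
35 [165. 139.] 466 [384.7 299.4  47.5] [30. 59. 25.] [368.2 298.6] 30.3
35 [252. 143.] 206 [496.5 290.5  47.4] [30. 60. 25.] [476.3 285.8] 35.0
35 [319. 162.] 71 [591.8 271.2  47.4] [37.  8. 24.] [592.1 249.3] 25.9
35 [288. 280.] 466 [544.5  92.7  42.5] [47. 48. 15.] [544.5  93.8] 22.1
35 [253. 296.] 64 [488.8  60.8  42. ] [ 8. 21. 14.] [484.1  60.4] 8.2
35 [244. 353.] 490 [467.4 -46.5  42.2] [47. 50. 14.] [467.4 -45.7] 22.1
35 [319. 349.] 194 [591.1 -26.9  49.9] [43. 12. 20.] [591.7  -5.2] 26.4
35 [288. 362.] 136 [537.8 -68.7  42.1] [32. 15. 14.] [541.8 -81.1] 18.7
top
92 [313. 194.] 157 [591.2  -4.8  97. ] [68. 65. 10.] [591.4  -5.6] 30.9
35 [428. 202.] 176 [ 580.8 -326.7   47.4] [45. 46. 25.] [ 581.1 -326.2] 18.8
35 [278. 213.] 91 [543.8  89.3  45.6] [47. 45. 21.] [543.9  89.6] 22.0
35 [342. 214.] 83 [543.7 -87.   44.4] [48. 45. 18.] [543.6 -87.9] 22.1
35 [292. 239.] 79 [469.2  51.3  45.3] [45. 45. 17.] [468.7  51.1] 22.2
35 [328. 241.] 81 [467.3 -48.7  45. ] [48. 44. 20.] [467.  -49.4] 22.0
35 [311. 387.] 101 [87.4 -8.5 47.4] [22. 69. 25.] [111.8  -5.7] 36.1
```

View pics/wrist2.png

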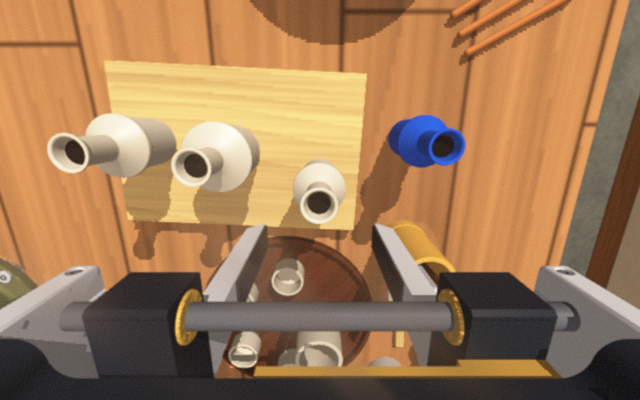

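The wrist view shows the narrow flask's lip at (319,204), centred between the fingers, with four cups on the tray and the blue one well to the side. Now I grip the neck.

```bash
python3 -m creep '{"slide":[[0,0,-5],[0,0,-4],[0,0,-2.2],[0,0,0],[0,0,0],[0,0,0],[0,0,0],[0,0,0]],"turn":[0,0,0,0,0,0,0,0],"claw":[0.78,0.78,0.78,0.78,0.2,0.2,0.2,0.2]}' 25
python3 -m creep '{"slide":[[0,0,0],[0,0,0],[0,0,2],[0,0,4],[0,0,4],[0,0,1],[0,0,0],[0,0,0]],"turn":[0,0,0,0,0,0,0,0],"claw":[0.2,0.2,0.2,0.2,0.2,0.2,0.2,0.2]}'
```

```text
clock: 20.18
eef_pos: [593.2, 246.6, 320.0]
eef_rot: [3.141, -0.0, 1.569]
wrist_force: [-0.7, 0.0, -0.3]
finger_gap: 36.7
finger_force: 0.0
clock: 21.18
eef_pos: [593.3, 246.6, 427.4]
eef_rot: [-3.139, 0.001, 1.569]
wrist_force: [0.1, -0.3, -2.8]
finger_gap: 35.2
finger_force: 25.0
```

```bash
python3 - <<'E'
from h import *
s=manip.read_state();print(s['eef_pos'],s['finger_gap'])
p,d,K,T=snap('scene');P=cloud(d,K,T)
m=(abs(P[...,0]-593)<60)&(abs(P[...,1]-247)<60)&(P[...,2]>60)&(P[...,2]<290)
print(np.argwhere(m).min(0),np.argwhere(m).max(0))
for z in range(90,280,8):
    X=P[m&(abs(P[...,2]-z)<4)]
    if len(X)>3: print(z,len(X),X.min(0).round(),X.max(0).round())
v,u=np.argwhere(m).mean(0).astype(int)
b=cv2.cvtColor(p,cv2.COLOR_RGB2BGR)[max(0,v-80):v+80,u-100:u+100]
cv2.imwrite('pics/s3.png',cv2.resize(b,None,fx=3.5,fy=3.5,interpolation=cv2.INTER_CUBIC))
E
```

```text
[593.31373693 246.5983588  427.37421227] 35.152635907955776
[ 92 353] [142 377]
138 19 [570. 223. 136.] [618. 242. 142.]
146 36 [570. 221. 143.] [619. 258. 150.]
154 40 [575. 219. 150.] [619. 253. 158.]
162 36 [574. 219. 158.] [619. 248. 166.]
170 37 [572. 221. 166.] [618. 250. 174.]
178 40 [571. 220. 174.] [620. 254. 182.]
186 41 [569. 220. 182.] [619. 252. 190.]
194 35 [575. 219. 190.] [619. 250. 198.]
202 22 [576. 216. 198.] [623. 250. 206.]
210 74 [564. 214. 206.] [624. 271. 214.]
218 72 [571. 220. 214.] [620. 262. 222.]
226 47 [571. 225. 222.] [612. 252. 230.]
234 40 [564. 231. 230.] [621. 249. 238.]
242 49 [564. 233. 238.] [624. 257. 246.]
250 54 [566. 230. 246.] [624. 252. 254.]
258 54 [565. 231. 254.] [624. 261. 262.]
266 78 [565. 230. 262.] [624. 263. 270.]
274 62 [565. 231. 270.] [625. 265. 278.]
```

View pics/s3.png

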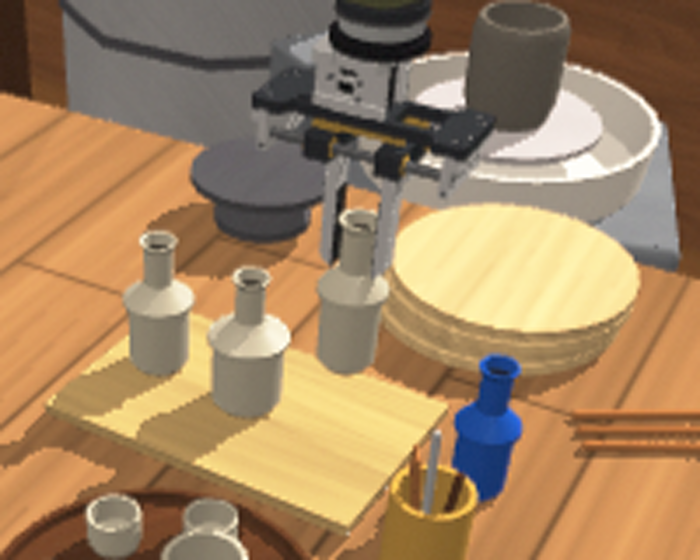

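The crop shows the flask held upright at the lip and clear of the board. Its foot is 295 mm below the TCP, as it should be. I carry it over the warmer and look.

```bash
python3 -m creep '{"slide":[[0,-2,0],[-0.1,-4,0],[0,-4.3,0],[0,-4.3,0],[0,-4.3,0],[0,-4,0],[0,-2.3,0],[0,0,0]],"turn":[0,0,0,0,0,0,0,0],"claw":[0.2,0.2,0.2,0.2,0.2,0.2,0.2,0.2]}'
python3 -m creep '{"slide":[[0,0,0],[0,0,0],[0,0,0]],"turn":[0,0,0],"claw":[0.2,0.2,0.2]}'
python3 - <<'E'
from h import *
s=manip.read_state();print(s['eef_pos'],s['finger_gap'])
from scipy.optimize import least_squares
for c in ['scene','wrist','top']:
    p,d,K,T=snap(c,c+'4.png');P=cloud(d,K,T)
    m=(abs(P[...,0]-592)<60)&(abs(P[...,1]+6)<60)
    # rim
    X=P[m&(P[...,2]>91)&(P[...,2]<101)]
    if len(X)>10:print(c,'rim',len(X),((X.min(0)+X.max(0))/2).round(1),np.ptp(X,axis=0).round(),*[np.round(q,1) for q in circ(X[:,:2])])
    for lo,hi,r in [(142,172,26),(172,200,26),(140,200,26),(20,80,34)]:
        X=P[m&(P[...,2]>lo)&(P[...,2]<hi)]
        if len(X)<15: continue
        f=lambda q:np.hypot(X[:,0]-q[0],X[:,1]-q[1])-r
        q=least_squares(f,[592,-6],loss='soft_l1',f_scale=1.5).x
        print(c,lo,len(X),q.round(1),np.median(abs(f(q))).round(2))
E
```

```text
clock: 22.22
eef_pos: [591.9, -7.6, 429.3]
eef_rot: [-3.141, 0.0, 1.566]
wrist_force: [0.8, -0.1, -2.6]
finger_gap: 34.8
finger_force: 25.0
clock: 22.6
eef_pos: [592.2, -4.8, 429.6]
eef_rot: [-3.142, -0.0, 1.57]
wrist_force: [0.6, 0.2, -2.4]
finger_gap: 35.0
finger_force: 25.0
[592.22544185  -4.80702031 429.59666988] 34.98568845838246
scene rim 156 [592.9  -6.   95.9] [67. 66. 10.] [594.2  -7. ] 30.8
scene 142 167 [592.4  -3.5] 0.58
scene 172 169 [592.5  -3.4] 0.53
scene 140 342 [592.4  -3.4] 0.56
scene 20 480 [593.2  -5.7] 1.53
wrist rim 508 [591.7  10.8  95.5] [67. 40.  9.] [591.4  -2.3] 30.7
wrist 142 265 [591.   -2.5] 0.08
wrist 172 118 [591.1  -2.5] 0.09
wrist 140 383 [591.   -2.5] 0.08
wrist 20 267 [591.3  -3.5] 0.19
```

View pics/wrist4.png

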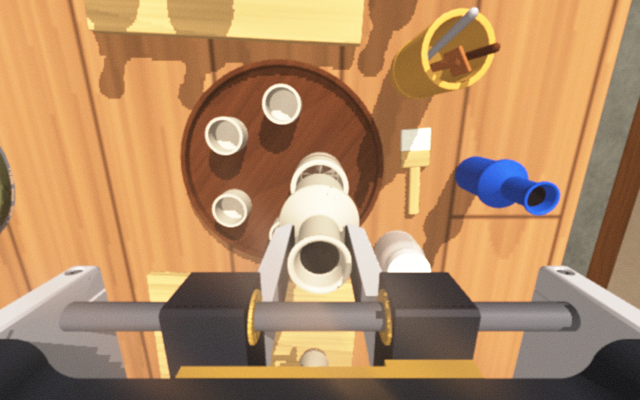

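The wrist view shows the flask hanging just behind the warmer mouth at (318,175). The fit says shift about +0.4 mm in x and -1.4 mm in y. I lower it gently and watch the force.

```bash
python3 -m creep '{"slide":[[0.04,-0.14,-1.5],[0,0,-1.5],[0,0,-0.4],[0,0,-0.4],[0,0,-0.4],[0,0,-0.4],[0,0,0]],"turn":[0,0,0,0,0,0,0],"claw":[0.2,0.2,0.2,0.2,0.2,0.2,0.2]}'
```

```text
clock: 23.62
eef_pos: [592.6, -6.8, 383.4]
eef_rot: [-3.141, -0.0, 1.569]
wrist_force: [0.8, 0.9, -1.4]
finger_gap: 34.8
finger_force: 25.0
```

```bash
python3 -m creep '{"slide":[[0,0,-0.7],[0,0,-0.7],[0,0,-0.7],[0,0,-0.7],[0,0,-0.7],[0,0,-0.7],[0,0,-0.7],[0,0,0]],"turn":[0,0,0,0,0,0,0,0],"claw":[0.2,0.2,0.2,0.2,0.2,0.2,0.2,0.2]}'
```

```text
clock: 24.62
eef_pos: [592.6, -6.8, 334.0]
eef_rot: [-3.141, -0.0, 1.569]
wrist_force: [-0.0, -0.6, -2.4]
finger_gap: 35.0
finger_force: 25.0
```

```bash
python3 -m creep '{"slide":[[0,0,-0.5],[0,0,-0.4],[0,0,-0.2],[0,0,0]],"turn":[0,0,0,0],"claw":[0.2,0.2,0.2,0.2]}'
python3 -m creep '{"slide":[[0,0,-0.15],[0,0,0]],"turn":[0,0],"claw":[0.2,0.2]}'
```

```text
clock: 25.12
eef_pos: [592.6, -6.8, 323.5]
eef_rot: [-3.141, -0.0, 1.569]
wrist_force: [-0.0, 0.9, -2.2]
finger_gap: 34.7
finger_force: 25.0
clock: 25.38
eef_pos: [592.6, -6.8, 322.1]
eef_rot: [3.142, -0.0, 1.569]
wrist_force: [-0.1, 0.3, -2.1]
finger_gap: 35.1
finger_force: 25.0
```

```bash
python3 -m creep '{"slide":[[0,0,-0.1],[0,0,-0.1],[0,0,0]],"turn":[0,0,0],"claw":[0.2,0.2,0.2]}'
python3 -m creep '{"slide":[[0,0,-0.1],[0,0,-0.1],[0,0,0]],"turn":[0,0,0],"claw":[0.2,0.2,0.2]}'
```

```text
clock: 25.75
eef_pos: [592.8, -6.8, 321.8]
eef_rot: [3.139, 0.0, 1.569]
wrist_force: [-4.3, -0.5, 11.6]
finger_gap: 35.1
finger_force: 25.0
clock: 26.12
eef_pos: [593.0, -6.8, 321.6]
eef_rot: [3.136, 0.0, 1.569]
wrist_force: [-5.8, 0.3, 24.2]
finger_gap: 34.9
finger_force: 25.0
```

It seated exactly at the expected height. I ease off, release and retreat.

```bash
python3 -m creep '{"slide":[[0,0,0.3],[0,0,0],[0,0,0],[0,0,0],[0,0,0],[0,0,4],[0,0,5],[0,0,5]],"turn":[0,0,0,0,0,0,0,0],"claw":[0.2,0.75,0.75,0.75,0.75,0.75,0.75,0.75]}'
python3 -m creep '{"slide":[[-3,0,2],[-4,0,0],[-4,0,0],[-4,0,0],[-4,0,0],[0,0,0]],"turn":[0,0,0,0,0,0],"claw":[0.75,0.75,0.75,0.75,0.75,0.75]}'
python3 - <<'E'
from h import *
from scipy.optimize import least_squares
for c in ['scene','top','wrist']:
    print(c);p,d,K,T=snap(c,c+'5.png');P=cloud(d,K,T)
    for lo,hi in [(148,180),(98,112),(20,80),(35,75)]:
        m=(P[...,2]>lo)&(P[...,2]<hi)&(P[...,0]<690)&(P[...,0]>300)&(abs(P[...,1])<350)
        n,l,st,ce=cv2.connectedComponentsWithStats(m.astype(np.uint8))
        for i in range(1,n):
            X=P[l==i]
            if len(X)<60 or max(np.ptp(X[:,:2],axis=0))>100: continue
            print(lo,ce[i].round(),len(X),((X.min(0)+X.max(0))/2).round(1),np.ptp(X,axis=0).round(),X[:,2].max().round(1),*[np.round(q,1) for q in circ(X[:,:2])])
E
```

```text
clock: 27.12
eef_pos: [592.5, -6.8, 462.6]
eef_rot: [-3.141, -0.0, 1.569]
wrist_force: [0.7, -0.8, 0.8]
finger_gap: 70.7
finger_force: 0.0
clock: 27.88
eef_pos: [401.0, -6.8, 481.8]
eef_rot: [3.14, 0.0, 1.569]
wrist_force: [1.0, 0.0, -0.2]
finger_gap: 70.5
finger_force: 0.0
scene
148 [308. 106.] 77 [371.3 295.  157.7] [32. 35. 19.] 167.2 [370.7 295.5] 14.6
148 [334. 116.] 82 [477.9 282.8 157.6] [35. 35. 19.] 167.1 [478.3 283.1] 14.7
148 [321. 178.] 140 [594.4  -5.5 159.3] [35. 35. 22.] 170.5 [593.7  -6.5] 14.1
98 [308. 123.] 129 [371.9 291.  104.9] [69. 65. 13.] 111.6 [371.8 293. ] 27.9
98 [334. 133.] 184 [480.3 281.5 105. ] [76. 78. 14.] 111.9 [479.6 281.2] 31.7
98 [321. 198.] 159 [596.6  -9.  104.9] [61. 60. 14.] 111.8 [594.9  -7.3] 27.3
20 [295. 185.] 232 [462.8  67.2  36. ] [65. 83. 32.] 52.0 [467.4  56.4] 24.7
20 [276. 205.] 263 [468.6 -49.6  36.2] [50. 48. 32.] 52.1 [469.7 -50.7] 21.6
20 [321. 214.] 334 [596.1 -16.1  51.1] [64. 49. 58.] 79.8 [593.1  -5. ] 33.4
20 [291. 224.] 288 [545.7 -89.3  36.2] [49. 47. 32.] 52.2 [546.3 -89.5] 21.4
35 [308. 136.] 161 [374.6 284.7  55.1] [53
[... 2547 characters left out ...]
. 271.] 504 [ 612.9 -203.3   23.1] [85. 56.  6.] 26.2 [ 613.7 -190.7] 24.3
35 [531.  69.] 387 [688.4 137.2  55. ] [ 3. 27. 40.] 74.9 [708.6 137.3] 21.1
35 [418. 104.] 457 [543.8  92.3  42.8] [48. 46. 16.] 50.6 [543.   92.1] 22.0
35 [365. 132.] 334 [468.2  53.5  42.8] [47. 46. 15.] 50.5 [467.9  53.9] 21.9
35 [430. 164.] 468 [579.4  -1.5  55. ] [45. 64. 40.] 75.0 [591.6  -3.4] 33.9
35 [360. 198.] 342 [466.3 -46.6  43. ] [47. 47. 16.] 50.9 [466.2 -46.3] 22.0
35 [407. 220.] 389 [543.3 -85.9  42.7] [47. 49. 15.] 50.5 [542.7 -85. ] 22.1
35 [494. 246.] 430 [ 684.9 -127.3   55. ] [10. 47. 40.] 75.0 [ 699.6 -127.6] 18.3
35 [407. 347.] 122 [ 565.7 -330.3   49.7] [17. 34. 28.] 63.9 [ 576.7 -325.2] 18.7
```

View pics/scene5.png

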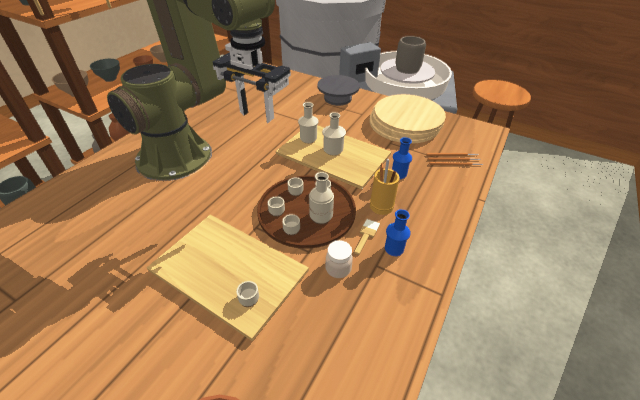

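View pics/top5.png

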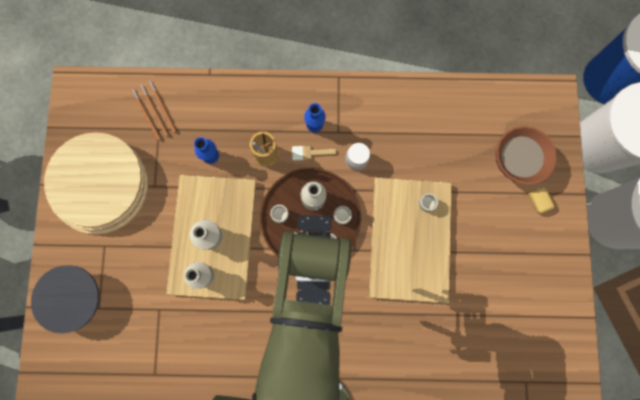

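Both pictures show the flask nested in the warmer at (321,195) in the scene view and (314,190) in the top view. Four cups stand on the tray, the last cup is on its board, and the two other flasks are on theirs. The bystanders haven't moved.

```bash
python3 -c "
from cell import manip
print(manip.sign_off())"
```

```text
the job is handed in; nothing more can be done
None
```

The job is handed in: the narrow 52 mm flask is seated in the warmer with its collar on the rim, four cups stand on the tray, and the fifth cup and the other two flasks stand on their boards. I picked that flask from the measured width of the warmer, so the other two were never tried or moved. The hand-in gave no verdict back.

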